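# Turn the toy garden round to its path

## Task

The letterbox of the dollhouse garden stands on a revolving wooden disc and must face the garden path. Gently push the disc round by the stubby posts on its rim, with the fingertips and never squeezing or shoving it hard, until the letterbox's slot looks straight down the path, and leave it at rest there. Do not touch the letterbox or the toys that ride on the disc, do not let those toys fall over or shift, and leave the things around the stand where they are.

Things in the scene. Friction and masses are not known exactly. Their poses are not given: they have to be found in the camera images.
- stand: Fixed round wooden foot under the disc, 240 mm across, 12 mm high. Origin on the turning axis at table height, z up. The garden path, a flat strip 56 mm wide and 7 mm high with three stepping stones, is part of it: it lies on the table along the stand's -x axis, from under the rim to 235 mm from the axis. The stand and path do not turn.
- turntable: Revolving wooden disc, 300 mm across, 16 mm thick, top 30 mm above the table. Origin on its axis, at its underside, z up. It turns either way, without stops, about the vertical through the stand's origin; bearing friction about 0.15 N m (1 to 2 N at the rim), so it stops within a few degrees when let go. The letterbox is fixed on it towards its -x axis.
- rim_post (a point): One of six equal round rim posts, 16 mm across and 26 mm high (tops 56 mm above the table); this point is half-way up its axis. The posts stand 138 mm from the turning axis, at 30, 90, 150, 210, 270 and 330 degrees from the disc's +x axis (this one at 30), so the letterbox is midway between two. Everything else on the disc stands within 105 mm of its axis.
- letterbox_slot (a point): Middle of the slot flap in the letterbox's front face, 88 mm from the turning axis, 73 mm above the table; the face looks straight out from the axis, along the disc's -x axis. The letterbox is a plastic toy with an arched top, 40 x 46 mm in plan, 66 mm high (top 96 mm above the table), fixed upright on the disc.
- letterbox: The letterbox itself: origin at the centre of its underside, on the disc's top, 68 mm from the turning axis; z up, slot towards -x.
- gnome: Ceramic garden gnome with a pointed hat, 32 mm across, 62 mm high, standing loose on the disc about 70 mm from the axis, towards the disc's +y axis. Origin at the centre of its underside.
- bin: Stainless steel round toy dustbin with a domed lid, clip and wire handle, 39 mm across, 54 mm high, standing loose on the disc about 70 mm from the axis, towards the disc's -y axis. Origin at the centre of its underside.
- wheelbarrow: Plastic toy wheelbarrow, 72 x 40 mm in plan, 31 mm high, standing loose on the disc about 66 mm from the axis, opposite the letterbox, lying across the radius. Origin at its centre at the height of its feet; its wheel is towards its +x.
- fence: Wooden picket fence section, 140 mm long (along its y), 34 mm deep at the feet, 56 mm high, standing loose on the table 225 to 260 mm from the turning axis on the left of the stand seen from the path. Origin at the centre of its underside.
- bench: Wooden doll's bench, 85 mm wide (along its y), 36 mm deep, 65 mm high, loose on the table beyond the disc, 200 mm or more from the axis. Origin between its feet at table height.
- flowerpot: Terracotta flowerpot with a little plant, 40 mm across, 45 mm high, loose on the table beside the disc, 230 mm or more from the axis. Origin at the centre of its underside.
- watering_can: Metal watering can, body 32 mm across, 39 mm high, 67 mm long over spout and handle, loose on the table beside the disc, 240 mm or more from the axis. Origin at the centre of its body's underside.

How it is judged:
By the outcome, as a careful person would: the job done as asked, in the order asked, and still so for the second after the job is handed in, with the robot touching nothing.
It also fails if it takes over 58 s, if anything falls off the work surface, if the arm or the gripper's body presses on something with over 40 N, if the wrist force passes 120 N, or if a joint passes its speed limit or range.

## Robot

A 6-joint arm with a two-finger parallel gripper is mounted at the origin on the work surface. World frame = base frame: x ahead of the robot, y to its left, z up, the work surface at z = 0. Lengths are in mm, angles in rad, forces in N, time in s.
With the tool pointing down it reaches from about 425 to 1125 mm from the base axis. Payload 14.9 kg.
Tool frame: the origin (TCP) lies at the very end of the fingers, on their centre line; the grasp point (between the pads) lies 19 mm behind it; z points along the fingers, y is the line along which they close (so a half turn about z gives the same grasp; the last joint's range is limited). The gripper opens to 91 mm and grips with 3 to 60 N. Pads are 32 mm wide; open, the fingers measure 118 mm over their backs; the gripper's body (76 mm by 178 mm) begins 60 mm behind the grasp point.
Start: joints at [-1.348, 0.379, 1.734, -0, 1.028, -0.033], TCP at [177.108, -677.237, 181.532] pointing down, gripper open.
Joint ranges: [-2.77, 2.77], [-0.74, 2.19], [0, 2.66], [-1.06, 4.2], [0.31, 2.87], [-3.08, 3.08]. Speed limits (rad/s): [1.89, 1.89, 2.39, 3.14, 3.14, 3.14].

## Interface

Orientations are given as [roll, pitch, yaw] about the fixed x, y, z axes, in that order (R = Rz(yaw) Ry(pitch) Rx(roll)).
In Python, from workcell import robot gives the robot as it stands. The module is installed in compiled form; this text tells all that it offers. Calls block until the motion is done:
- robot.reach(position, orientation): joint-space move of the TCP to a pose.
- robot.movel(position, frame=None, feed=150, contact_N=None): straight line of the TCP; frame=None keeps the orientation; feed is the mean speed in mm/s. With contact_N (N) it stops when the force on the tool has changed by that much, and returns True; else False.
- robot.move_j(angles): joint-space move.
- robot.let_go() and robot.close(f_grip=None): open the fingers fully, or close them until they stop; f_grip is the grip in N (None keeps the last).
- robot.pause(seconds).
- robot.inverse_kinematics(position, orientation): joint angles nearest the present ones, or None.
- robot.observe(): the state.
- robot.get_image(name): name is "scene" or "side" or "wrist"; returns (picture, depth): 480x640x3 uint8, red, green, blue; 480x640 float32, mm along the optical axis (not along the pixel's ray), 0 where there is no reading.
- robot.camera_info(name): a dict with "fx", "fy", "cx", "cy" (pixels), "xyz" and "orientation" of the camera in the world; the wrist camera has in their place "hand_eye" (4x4, takes a point from camera to tool coordinates, whose origin is the TCP and whose axes are the flange's). Camera axes: x right, y up, looking along -z (the intrinsics and any distortion apply to the point x, -y, -z); pixel columns grow to the right and rows downward; lengths in mm; the calibration is good to about 2 mm. A picture is of the moment at which its call begins: read the wrist's pose just before it. camera_info takes no time and is no camera call.
A pose or a line that the arm cannot do raises robot.Unreachable and nothing moves.
- robot.finish_job(): hands the job in; it is judged then, once.
The state is a dict: "time": time; "joint_pos": joint angles; "joint_velocities": joint speeds; "tau": joint torques, N m; "tcp_pos": TCP position; "ee_rot": TCP orientation; "contact_force": force on the tool from outside, world axes, zero at the start; "torque": the same for the moment, N m; "width": opening from 0.0 (shut) to 1.0 (fully open); "grasp_force": force on a finger pad.
Only numpy, scipy, OpenCV 4.12 (cv2) and the standard library are available. Lean on these libraries where they do the work, as an engineer would, in place of code of your own. Each camera call takes 0.05 s, during which the arm holds its last target. There are 200 camera calls.

## Working session

There is one attempt and no reset: what is moved stays moved. The work goes in short steps, each a Python script; the robot and the scene stay as the last script left them, time stands still between calls to the robot, and variables do not carry over. Pictures are saved under pics/ and viewed, at most 10 in all, crops included, and the job is handed in when it is done.

```bash
mkdir -p pics; ls
python3 - <<'E'
from workcell import robot
import cv2,numpy as np
for n in ["scene","side"]:
    im,d=robot.get_image(n); cv2.imwrite(f"pics/{n}0.png",im[:,:,::-1]); np.savez(f"{n}0.npz",im=im,d=d)
    print(n,robot.camera_info(n))
print(robot.camera_info("wrist")); s=robot.observe(); print(s["time"],s["tcp_pos"],s["ee_rot"],s["width"])
E
```

```text
pics
scene {'fx': 468.959701832151, 'fy': 468.959701832151, 'cx': 318.80536501328976, 'cy': 236.82793914802286, 'xyz': array([ 965.20822969, -550.7669146 ,  583.19357845]), 'orientation': array([ 0.92933781, -0.01892029,  0.55050682])}
side {'fx': 468.02239145710513, 'fy': 468.02239145710513, 'cx': 314.12426643881827, 'cy': 238.64326663380461, 'xyz': array([383.56723294, 727.59727878, 660.67786333]), 'orientation': array([ 0.88749463,  0.01014247, -2.83611039])}
{'fx': 404.5371126424899, 'fy': 404.5371126424899, 'cx': 316.53965081226005, 'cy': 239.2197024778676, 'hand_eye': array([[ 6.15729633e-04,  9.71759060e-01,  2.35974468e-01,
         6.49286139e+01],
       [ 9.99999794e-01, -5.55928373e-04, -3.19954412e-04,
         8.01653200e-01],
       [-1.79733696e-04,  2.35974617e-01, -9.71759203e-01,
        -2.03970927e+02],
       [ 0.00000000e+00,  0.00000000e+00,  0.00000000e+00,
         1.00000000e+00]])}
0.1 [ 177.02128649 -676.84629246  180.95298826] [-3.14059831e+00 -1.80718847e-05  2.55819733e-01] 0.998696272028834
```

View pics/scene0.png

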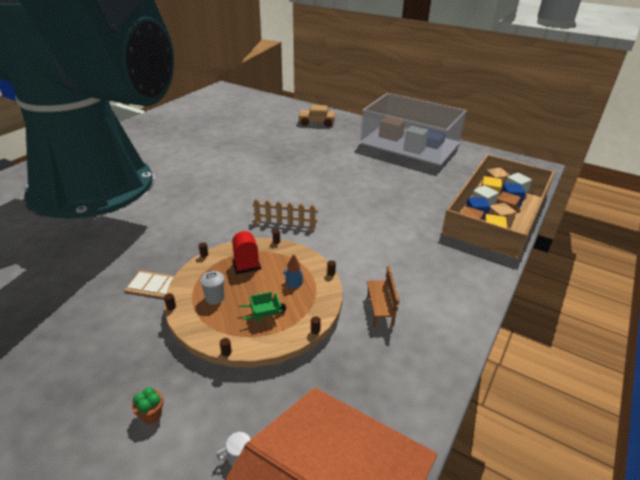

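View pics/side0.png

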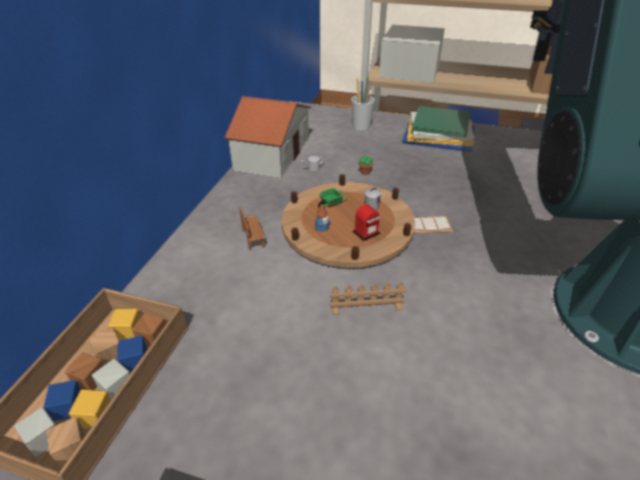

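The scene picture shows the disc with posts at about (203,250), (276,236), (331,268), (316,326), (226,347) and (170,302). The letterbox is at (245,252) and the path end is near (130,284). In the side view the letterbox (367,222) sits between posts (355,253) and (407,229), and the path ends at (450,224). So the letterbox is roughly one post pitch away from the path. Next I fit the disc roughly, then look from above with the wrist camera.

```bash
cat > h.py <<'E'
import numpy as np,cv2
from scipy.spatial.transform import Rotation as Ro
from scipy.optimize import least_squares
from workcell import robot
def cam(n,tcp=None,rot=None):
    c=robot.camera_info(n)
    if n=="wrist":
        T=np.eye(4);T[:3,:3]=Ro.from_euler('xyz',rot).as_matrix();T[:3,3]=tcp
        T=T@c["hand_eye"];R,p=T[:3,:3],T[:3,3]
    else: R,p=Ro.from_euler('xyz',c["orientation"]).as_matrix(),np.array(c["xyz"])
    return c["fx"],c["fy"],c["cx"],c["cy"],R,p
def proj(C,P):
    q=(np.atleast_2d(P)-C[5])@C[4]; return np.c_[C[2]+C[0]*q[:,0]/-q[:,2],C[3]-C[1]*q[:,1]/-q[:,2]]
def onz(C,uv,z):
    uv=np.atleast_2d(uv).astype(float); r=np.c_[(uv[:,0]-C[2])/C[0],-(uv[:,1]-C[3])/C[1],-np.ones(len(uv))]@C[4].T
    return C[5]+r*((z-C[5][2])/r[:,2])[:,None]
def posts(cx,cy,a,r=138,z=43):
    t=a+np.radians([30,90,150,210,270,330]); return np.c_[cx+r*np.cos(t),cy+r*np.sin(t),np.full(6,z)]
E
python3 - <<'E'
from h import *
S,D=cam("scene"),cam("side")
ps=[(203,250),(276,236),(331,268),(316,326),(226,347),(170,302)]
pd=[(294,197),(342,181),(395,193),(407,229),(355,253),(295,233)]
for C,p in((S,ps),(D,pd)):
    w=onz(C,p,43); c=w.mean(0); print(c.round(),np.linalg.norm(w-c,axis=1).round(),np.degrees(np.arctan2(*(w-c)[:,1::-1].T)).round())
print(onz(S,[(130,284),(245,268)],7).round(),onz(D,[(450,224),(367,236)],7).round())
c=(onz(S,ps,43).mean(0)+onz(D,pd,43).mean(0))/2
for z in (420,380,340):
    for yaw in(0,np.pi,np.pi/2,-np.pi/2):
        print(z,yaw,robot.inverse_kinematics([c[0]-65*np.cos(yaw)+110*0,c[1]-65*np.sin(yaw),z],[np.pi,0,yaw]))
E
```

```text
[ 574. -102.   43.] [138. 140. 138. 139. 138. 138.] [ 171.  111.   51.  -10.  -70. -129.]
[ 573. -104.   43.] [138. 132. 139. 138. 139. 137.] [ -10.  -69. -129.  171.  110.   49.]
[[ 361. -192.    7.]
 [ 506.  -46.    7.]] [[ 349. -177.    7.]
 [ 522.  -79.    7.]]
420 0 [-2.45182976e-01 -1.26595090e-01  1.86799979e+00 -4.44089210e-16
  1.40018795e+00  1.32561335e+00]
420 3.141592653589793 [-0.19631719  0.10693647  1.63661373  0.          1.39804245 -1.76711352]
420 1.5707963267948966 [-0.32428082  0.01885595  1.72988375  0.          1.39285296 -0.32428082]
420 -1.5707963267948966 [-1.07140237e-01 -2.27631769e-02  1.77142659e+00 -4.44089210e-16
  1.39292924e+00  3.03445242e+00]
380 0 [-2.45182976e-01 -1.05302809e-01  1.91770334e+00 -4.44089210e-16
  1.32919212e+00  1.32561335e+00]
380 3.141592653589793 [-0.19631719  0.12686416  1.68315117  0.          1.33157732 -1.76711352]
380 1.5707963267948966 [-0.32428082  0.03961195  1.77733507  0.          1.32464563 -0.32428082]
380 -1.5707963267948966 [-1.07140237e-01 -1.73890975e-03  1.81943522e+00 -4.44089210e-16
  1.32389635e+00  3.03445242e+00]
340 0 [-2.45182976e-01 -7.80753612e-02  1.96315735e+00 -4.44089210e-16
  1.25651066e+00  1.32561335e+00]
340 3.141592653589793 [-0.19631719  0.15165968  1.72516496  0.          1.26476801 -1.76711352]
340 1.5707963267948966 [-0.32428082  0.06558686  1.82037446  0.          1.25563133 -0.32428082]
340 -1.5707963267948966 [-1.07140237e-01  2.46934267e-02  1.86307915e+00 -4.44089210e-16
  1.25382008e+00  3.03445242e+00]
```

Run:
```python
from h import *
robot.close(10)
for i,yaw in enumerate((1.92,-1.22)):
    p=[574+33*np.cos(yaw),-103+33*np.sin(yaw),250]
    robot.reach(p,[np.pi,0,yaw]); robot.pause(.3)
    s=robot.observe(); im,d=robot.get_image("wrist"); print(s["time"],s["tcp_pos"].round(1))
    np.savez(f"w{i}.npz",im=im,d=d,tcp=s["tcp_pos"],rot=s["ee_rot"]); cv2.imwrite(f"pics/w{i}.png",im[:,:,::-1])
```

```text
4.3167 [562.7 -72.2 249.9]
7.2417 [ 585.3 -134.   250. ]
```

View pics/w0.png

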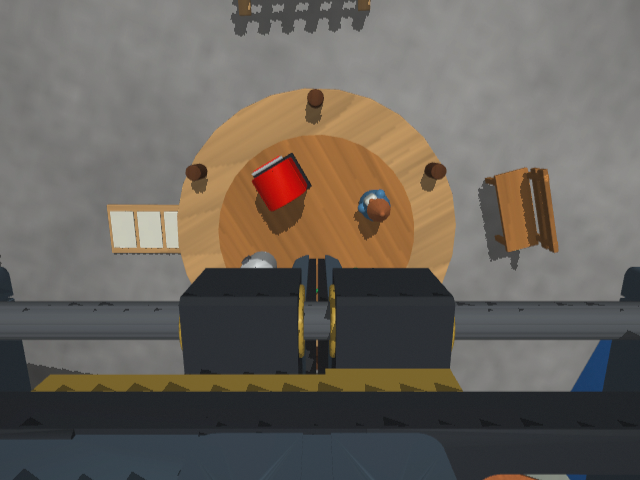

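View pics/w1.png

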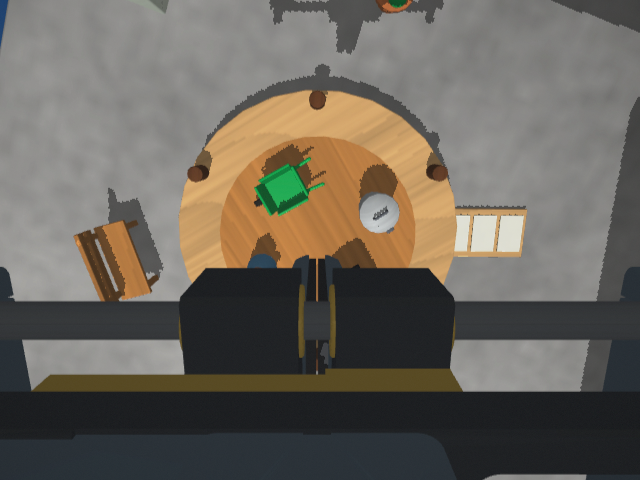

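View 0 from above shows posts near (315,98), (196,172) and (435,171), the letterbox at (280,182), and the path end edge at u=108 with v from 206 to 254. View 1 shows posts near (317,99), (198,173) and (437,172), and the path end at u≈524 with v from 208 to 256. I'll enlarge the posts and path.

Run:
```python
import numpy as np,cv2
rows=[]
for i,c in ((0,[(315,98),(196,172),(435,171)]),(1,[(317,99),(198,173),(437,172)])):
    im=np.load(f"w{i}.npz")["im"][:,:,::-1]
    r=[cv2.resize(im[v-20:v+20,u-20:u+20],None,fx=6,fy=6,interpolation=cv2.INTER_CUBIC) for u,v in c]
    for t in r:
        for k in range(0,240,60): cv2.line(t,(k,0),(k,6),(255,255,255),1); cv2.line(t,(0,k),(6,k),(255,255,255),1)
    rows.append(np.hstack(r))
cv2.imwrite("pics/posts.png",np.vstack(rows))
a=np.load("w0.npz")["im"][195:265,98:188,::-1]; b=np.load("w1.npz")["im"][195:265,447:537,::-1]
cv2.imwrite("pics/path.png",np.vstack([cv2.resize(x,None,fx=4,fy=4,interpolation=cv2.INTER_CUBIC) for x in(a,b)]))
```

```text
(no output)
```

View pics/posts.png

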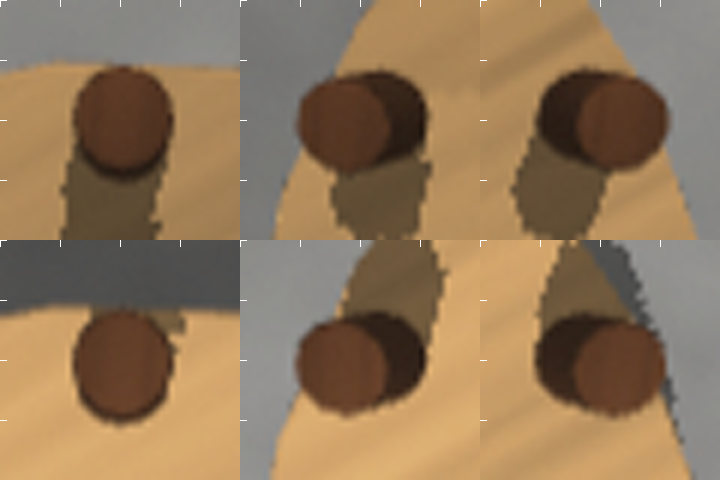

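View pics/path.png

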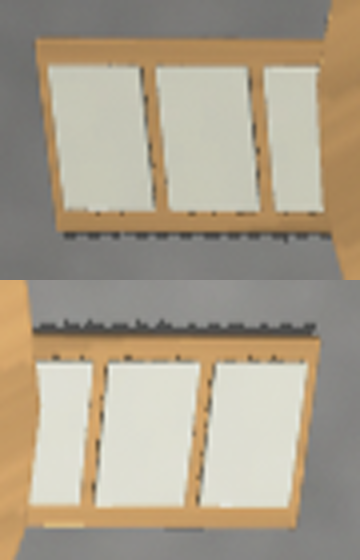

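The crops give the post tops. View 0: (315.5,97.5), (193.3,172.7), (438.7,171.7). View 1: (317.5,99.3), (195,174), (440.2,173). The path corners and edges are also clear.

Run:
```python
from h import *
P=[[(315.5,97.5),(193.3,172.7),(438.7,171.7)],[(317.5,99.3),(195,174),(440.2,173)]]
Q=[[(107,205),(112.5,253),(180,204.7),(181,253.3)],[(526.7,209.5),(521,256.7),(455.2,208.7),(453.7,256)]]
W=[];A=[]
for i in(0,1):
    f=np.load(f"w{i}.npz"); C=cam("wrist",f["tcp"],f["rot"])
    w=onz(C,P[i],56); W.append(w); q=onz(C,Q[i],7)
    d=[q[0]-q[2],q[1]-q[3]]; print("path edges deg",[np.degrees(np.arctan2(v[1],v[0]))%360 for v in d],q[:2].mean(0).round(1),q[2:].mean(0).round(1), "width",np.linalg.norm(q[0]-q[1]))
    r=least_squares(lambda x:(np.linalg.norm(w[:,:2]-x,axis=1)-138),[574,-103]); print("centre",i,r.x,r.fun)
    A.append(q)
    print("letterbox depth",f["d"][182,280] if i==0 else "")
w=np.vstack(W)
k=np.degrees(np.arctan2(w[:,1]+103,w[:,0]-574)); print(k)
def res(x):
    pp=posts(x[0],x[1],x[2])[:,:2]; D=np.linalg.norm(w[:,None,:2]-pp[None],axis=2); j=D.argmin(1); return (w[:,:2]-pp[j]).ravel()
r=least_squares(res,[574,-103,np.radians(-40)]); print(r.x[:2],np.degrees(r.x[2]),"letterbox dir",np.degrees(r.x[2])+180,r.fun.round(1))
for q in A:
    m=q[:2].mean(0); print("axis->path end",np.degrees(np.arctan2(m[1]-r.x[1],m[0]-r.x[0]))%360,np.hypot(*(m[:2]-r.x[:2])))
```

```text
path edges deg [np.float64(200.25805058610314), np.float64(199.75922775472299)] [ 354.7 -180.1    7. ] [ 429.8 -152.8    7. ] width 55.47067086331629
centre 0 [ 574.46354053 -101.74555602] [ 0.04825184 -0.04818597 -0.04813011]
letterbox depth 355.56412
path edges deg [np.float64(199.49244303392544), np.float64(199.51887725562543)] [ 351.6 -182.5    7. ] [ 425.8 -156.2    7. ] width 54.83152753861484
centre 1 [ 571.49487237 -103.62167114] [-0.0688272   0.06848962  0.0685847 ]
letterbox depth 
[ 109.95126881  169.64077688   50.49964734  -70.76391772  -10.20598261
 -130.11652512]
[ 573.04042478 -102.71696917] -40.164120588479285 letterbox dir 139.83587941152072 [ 0.3  0.6  1.3  0.1  0.5  1.7 -0.5 -0.5 -1.3  0.  -0.3 -2. ]
axis->path end 199.51474310279153 231.67602391079288
axis->path end 199.81070109058984 235.35580746764904
```

Centre is (573,-103), the letterbox faces 139.8° and the path runs at 199.7°, so the disc must turn about +60°. I'll push the post now at 50° with the closed fingertips along an arc, stopping about 4° short, and then look again.

```bash
cat >> h.py <<'E'
CX,CY=573.0,-102.7
def pose(phi,z,r=139): # fingertip at polar angle phi (deg), closing line tangential
    t=np.radians(phi); return [CX+r*np.cos(t),CY+r*np.sin(t),z],[np.pi,0,t]
def arc(a,b,feed,z=38,lim=12,step=4):
    n=max(1,int(np.ceil(abs(b-a)/step))); F=[]
    f0=robot.observe()["contact_force"]
    for k in np.linspace(a,b,n+1)[1:]:
        p,o=pose(k,z)
        hit=robot.movel(p,o,feed=feed,contact_N=lim)
        f=robot.observe()["contact_force"]-f0; F.append(np.round(np.linalg.norm(f[:2]),1))
        if hit: print("HIT at",k,f); break
    print("F",F,"t",robot.observe()["time"]); return k
def look(i,tag):
    yaw=(1.92,-1.22)[i]
    robot.reach([574+33*np.cos(yaw),-103+33*np.sin(yaw),250],[np.pi,0,yaw]); robot.pause(.3)
    s=robot.observe(); im,d=robot.get_image("wrist"); print("t",s["time"])
    np.savez(f"{tag}.npz",im=im,d=d,tcp=s["tcp_pos"],rot=s["ee_rot"]); cv2.imwrite(f"pics/{tag}.png",im[:,:,::-1]); return im
E
python3 - <<'E'
from h import *
a0=49.84-9-6
robot.reach(*pose(a0,180)); robot.pause(.2)
p,o=pose(a0,38); print(robot.movel(p,o,feed=80,contact_N=8), robot.observe()["tcp_pos"])
arc(a0,109.7-9-4.5,25)
s=robot.observe(); print(s["contact_force"],s["tcp_pos"],s["time"])
np.savez("after.npz",tcp=s["tcp_pos"])
for n in["scene"]:
    im,d=robot.get_image(n); cv2.imwrite(f"pics/{n}1.png",im[:,:,::-1])
E
```

```text
False [687.35697619 -23.30700946  38.43238925]
F [np.float64(0.2), np.float64(0.3), np.float64(0.4), np.float64(0.4), np.float64(0.5), np.float64(0.3), np.float64(0.9), np.float64(1.1), np.float64(0.5), np.float64(1.0), np.float64(0.3), np.float64(0.3), np.float64(0.4), np.float64(0.6), np.float64(0.3), np.float64(0.7)] t 19.2667
[-0.13518262 -0.35049578  0.20905239] [558.13039007  35.48807377  38.07064964] 19.2667
```

View pics/scene1.png

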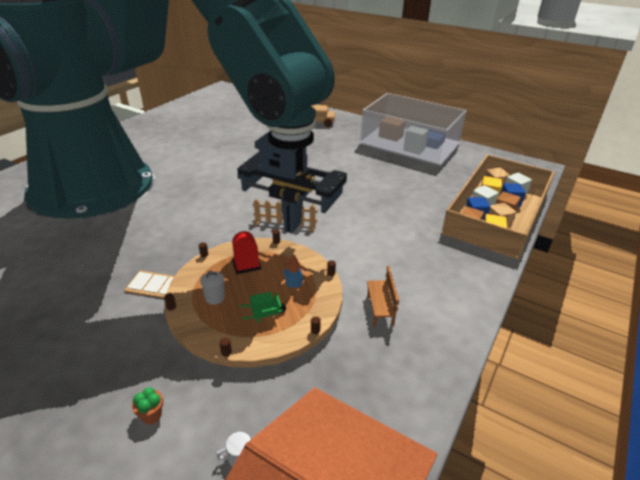

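The scene picture shows the disc unmoved: posts are still at (276,236), (331,268) and so on, and the letterbox is still at (245,250). The fingers are at about (291,225). I'll check where the TCP projects, and the gripper state.

Run:
```python
from h import *
s=robot.observe(); print(s["tcp_pos"],s["ee_rot"],s["width"],s["time"],s["contact_force"])
S,D=cam("scene"),cam("side")
R=Ro.from_euler('xyz',s["ee_rot"]).as_matrix()
print(proj(S,[s["tcp_pos"],s["tcp_pos"]-60*R[:,2]]).round(),proj(D,s["tcp_pos"]).round())
ims=[]
for n,(u,v) in(("scene",(285,245)),("side",(350,235))):
    im,d=robot.get_image(n); ims.append(cv2.resize(im[v-60:v+60,u-80:u+80,::-1],None,fx=5,fy=5,interpolation=cv2.INTER_CUBIC)[::1])
cv2.imwrite("pics/c2.png",cv2.resize(np.vstack(ims),None,fx=.5,fy=.5))
```

```text
[558.17960173  35.50156709  38.05798643] [3.14138137e+00 3.78841493e-06 1.67855124e+00] 0.005811446714313525 19.3167 [0.42075694 0.30002916 0.20919071]
[[292. 242.]
 [292. 216.]] [[338. 255.]]
```

View pics/c2.png

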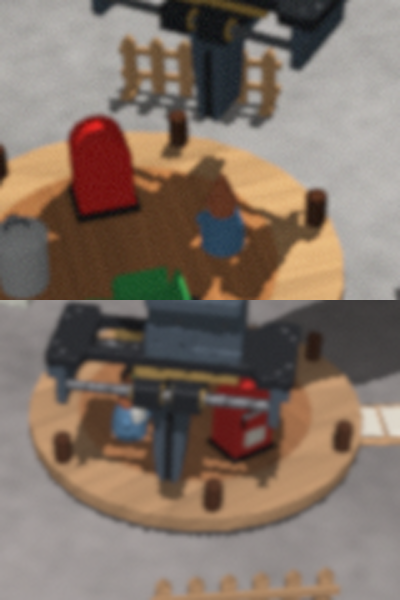

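In both views the fingertip shows about 10 px higher than the reported TCP projects. That puts the real tip at about z≈60, so it passed over the post tops. I'll measure the gripper's true underside from the depth images.

Run:
```python
from h import *
s=robot.observe(); t=s["tcp_pos"]; R=Ro.from_euler('xyz',s["ee_rot"]).as_matrix()
for n in("scene","side"):
    im,d=robot.get_image(n); C=cam(n); v,u=np.mgrid[:480,:640]
    q=np.stack([(u-C[2])/C[0]*d,-(v-C[3])/C[1]*d,-d],-1)[d>0]@C[4].T+C[5]
    l=(q-t)@R; 
    for nm,m in (("finger",(abs(l[:,0])<30)&(abs(l[:,1])<25)),("y25-60",(abs(l[:,0])<50)&(abs(l[:,1])>25)&(abs(l[:,1])<60)),("y60-100",(abs(l[:,0])<50)&(abs(l[:,1])>60)&(abs(l[:,1])<100))):
        z=q[m,2]; h=np.histogram(z,bins=np.arange(20,181,5)); print(n,nm,dict(zip(h[1][:-1].astype(int).tolist(),h[0].tolist())))
    m=(abs(l[:,0])<40)&(abs(l[:,1])<30)&(q[:,2]>50)&(q[:,2]<110); print("finger extent",np.percentile(l[m],[1,50,99],axis=0).round(1).tolist())
```

```text
scene finger {20: 0, 25: 9, 30: 307, 35: 0, 40: 0, 45: 1, 50: 0, 55: 0, 60: 0, 65: 0, 70: 10, 75: 31, 80: 34, 85: 36, 90: 41, 95: 42, 100: 40, 105: 44, 110: 47, 115: 42, 120: 50, 125: 55, 130: 36, 135: 33, 140: 8, 145: 11, 150: 9, 155: 3, 160: 5, 165: 11, 170: 84, 175: 72}
scene y25-60 {20: 0, 25: 22, 30: 538, 35: 17, 40: 16, 45: 16, 50: 19, 55: 35, 60: 0, 65: 0, 70: 0, 75: 0, 80: 0, 85: 0, 90: 0, 95: 0, 100: 0, 105: 0, 110: 0, 115: 0, 120: 0, 125: 0, 130: 0, 135: 0, 140: 0, 145: 4, 150: 8, 155: 16, 160: 62, 165: 155, 170: 21, 175: 27}
scene y60-100 {20: 0, 25: 16, 30: 235, 35: 3, 40: 2, 45: 3, 50: 6, 55: 21, 60: 0, 65: 0, 70: 0, 75: 0, 80: 0, 85: 0, 90: 0, 95: 0, 100: 0, 105: 0, 110: 0, 115: 0, 120: 0, 125: 0, 130: 0, 135: 0, 140: 0, 145: 2, 150: 69, 155: 92, 160: 97, 165: 97, 170: 39, 175: 85}
finger extent [[-19.9, -28.8, -71.5], [-15.4, 6.3, -53.7], [15.3, 12.5, -13.8]]
side finger {20: 50, 25: 56, 30: 311, 35: 0, 40: 0, 45: 0, 50: 0, 55: 0, 60: 0, 65: 0, 70: 6, 75: 17, 80: 21, 85: 24, 90: 24, 95: 26, 100: 25, 105: 26, 110: 29, 115: 27, 120: 35, 125: 45, 130: 22, 135: 28, 140: 7, 145: 6, 150: 3, 155: 2, 160: 3, 165: 4, 170: 49, 175: 69}
side y25-60 {20: 61, 25: 75, 30: 484, 35: 17, 40: 15, 45: 14, 50: 15, 55: 37, 60: 0, 65: 0, 70: 0, 75: 0, 80: 0, 85: 0, 90: 0, 95: 0, 100: 0, 105: 0, 110: 0, 115: 0, 120: 0, 125: 0, 130: 0, 135: 0, 140: 0, 145: 1, 150: 2, 155: 5, 160: 58, 165: 171, 170: 4, 175: 40}
side y60-100 {20: 65, 25: 82, 30: 424, 35: 13, 40: 11, 45: 8, 50: 9, 55: 18, 60: 2, 65: 0, 70: 0, 75: 0, 80: 0, 85: 0, 90: 0, 95: 0, 100: 0, 105: 0, 110: 0, 115: 0, 120: 0, 125: 0, 130: 0, 135: 0, 140: 0, 145: 1, 150: 22, 155: 22, 160: 47, 165: 71, 170: 29, 175: 36}
finger extent [[-8.8, -29.1, -71.7], [16.6, -1.7, -54.8], [19.3, 10.2, -16.4]]
```

Depth from both cameras agrees that the real fingertip is about 34 mm above the reported TCP, with the gripper body in its proper place relative to the fingers. I'll go back to the start angle and descend under contact guard to a reported z≈5 (tip ≈ 40), then push.

```bash
cat >> h.py <<'E'
def tipz():
    s=robot.observe(); t=s["tcp_pos"]; R=Ro.from_euler('xyz',s["ee_rot"]).as_matrix(); o=[]
    for n in("scene","side"):
        im,d=robot.get_image(n); C=cam(n); v,u=np.mgrid[:480,:640]
        q=np.stack([(u-C[2])/C[0]*d,-(v-C[3])/C[1]*d,-d],-1)[d>0]@C[4].T+C[5]
        l=(q-t)@R; m=(abs(l[:,0])<24)&(abs(l[:,1])<20)&(q[:,2]>35)&(q[:,2]<120); o.append(q[m,2].min() if m.any() else None)
    return o
E
python3 - <<'E'
from h import *
a0=49.84-9-6
p=robot.observe()["tcp_pos"]; robot.movel([p[0],p[1],70],feed=150)
robot.reach(*pose(a0,60)); robot.pause(.2)
p,o=pose(a0,5); print("contact",robot.movel(p,o,feed=50,contact_N=4), robot.observe()["tcp_pos"],tipz())
E
```

```text
contact False [687.35977404 -23.30357305   5.3657635 ] [np.float64(39.626793544149905), np.float64(38.84747430029654)]
```

Run:
```python
from h import *
a0=49.84-9-6
arc(a0,109.7-9-4.5,30,z=5,lim=8,step=6)
im,d=robot.get_image("scene"); cv2.imwrite("pics/scene2.png",im[:,:,::-1])
```

```text
F [np.float64(0.6), np.float64(0.6), np.float64(0.5), np.float64(1.2), np.float64(0.8), np.float64(1.0), np.float64(1.1), np.float64(1.0), np.float64(0.3), np.float64(0.2), np.float64(0.8)] t 28.9667
```

View pics/scene2.png

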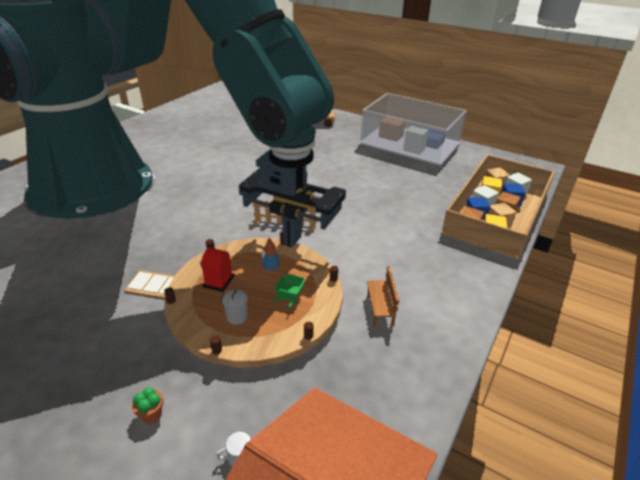

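The disc turned cleanly and the toys are still standing, with the letterbox now at (216,268) close to the path side. I'll back off, lift, and measure the angle from above with code, validated on the first pictures.

```bash
cat >> h.py <<'E'
def angle(tag):
    f=np.load(tag+".npz"); C=cam("wrist",f["tcp"],f["rot"]); im=f["im"].astype(int); r,g,b=im[...,0],im[...,1],im[...,2]
    m=((r>70)&(r<150)&(r-g>30)&(r*10>g*15)).astype(np.uint8); m[265:]=0
    v,u=np.nonzero(m); w=onz(C,np.c_[u,v],56); rr=np.hypot(w[:,0]-CX,w[:,1]-CY); k=(rr>122)&(rr<154)
    mm=np.zeros_like(m); mm[v[k],u[k]]=1; n,_,st,ce=cv2.connectedComponentsWithStats(mm); ce=ce[1:][st[1:,4]>60]; ar=st[1:,4][st[1:,4]>60]
    w=onz(C,ce,56)[:,:2]
    def res(x):
        pp=posts(*x)[:,:2]; return (w-pp[np.linalg.norm(w[:,None]-pp[None],axis=2).argmin(1)]).ravel()
    best=min((least_squares(res,[CX,CY,np.radians(a)]) for a in range(-60,0,10)),key=lambda s:s.cost)
    print(tag,ce.round(1).tolist(),ar,"c",best.x[:2].round(1),"ang mod60",np.degrees(best.x[2])%60,"cost",best.cost); return np.degrees(best.x[2])%60
E
python3 - <<'E'
from h import *
angle("w0");angle("w1")
a=109.7-9-4.5
arc(a,a-5,40,z=5,step=5)
p,o=pose(a-5,70); robot.movel(p,o,feed=150)
look(0,"w2"); angle("w2")
E
```

```text
w0 [[314.7, 95.8], [191.9, 170.6], [437.5, 169.7]] [135  84 106] c [ 571.2 -102.8] ang mod60 20.19795054966204 cost 0.1610026760932941
w1 [[317.0, 99.2], [194.7, 173.9], [439.9, 173.1]] [194 155 163] c [ 573.4 -101.2] ang mod60 20.34142361646041 cost 0.03889348558353018
F [np.float64(0.8)] t 29.4667
t 31.2
w2 [[331.4, 97.7], [200.5, 158.5], [444.4, 185.0]] [143 108  87] c [ 571.5 -102.7] ang mod60 13.942490007049912 cost 0.21542323699742022
```

View pics/w2.png

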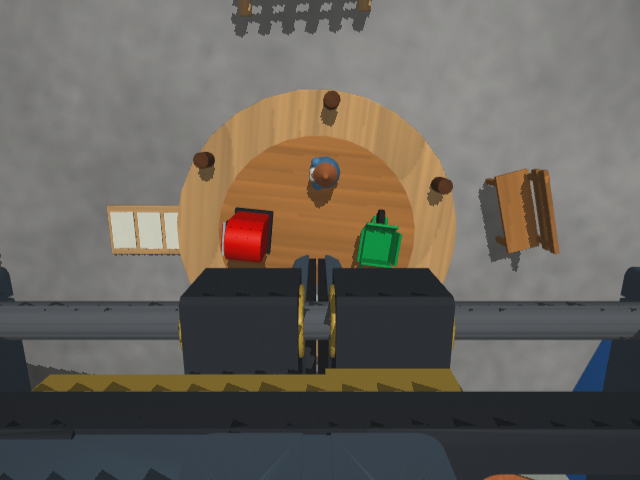

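From above the letterbox faces 193.9° and the path 199.7°. The posts, gnome, wheelbarrow, fence and bench are all undisturbed. I'll push another 5.8° and measure again.

Run:
```python
from h import *
a=91.2
robot.reach(*pose(a,70)); robot.pause(.1)
p,o=pose(a,5); print("contact",robot.movel(p,o,feed=80,contact_N=4))
arc(a,102.0,22,z=5,lim=8,step=4)
robot.pause(.2); arc(102,96,40,z=5,step=6)
p,o=pose(96,70); robot.movel(p,o,feed=150)
look(0,"w3"); angle("w3")
```

```text
contact False
F [np.float64(1.0), np.float64(0.9), np.float64(0.5)] t 34.8167
F [np.float64(1.5)] t 35.5333
t 37.2667
w3 [[316.5, 96.7], [193.2, 171.1], [439.4, 172.1]] [143 102  95] c [ 571.7 -102.6] ang mod60 19.841342133210176 cost 0.006927631939606301
```

```bash
python3 -c "
from workcell import robot
print(robot.finish_job())"
```

```text
the job is handed in; nothing more can be done
None
```

I turned the disc about 60° and handed the job in at about 37 s: the letterbox faces 199.8° and the path runs at 199.7° by my measurements. Push forces read about 1 N, and the toys and surrounding things looked undisturbed in my last viewed picture, taken before the final 6° nudge. My first pass went over the post tops without moving the disc, because the fingertips sit about 34 mm above the reported TCP.

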